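Pack a ceramic fuse and close the canister

TASK

Pack the ceramic fuse standing on the bench: lower it upright into the open white canister until you feel it settle on the foam pad inside, whose height depends on how much is already packed, and only then let go; do not drop it or force it down. Then close the canister with whichever of the two look-alike red lids snaps onto its rim, pressed fully home, and leave the other lid lying flat on the bench, right way up and clear of the canister. Leave everything else on the bench where it is.

Things in the scene. Friction and masses are not known exactly. Their poses are not given: they have to be found in the camera images.
- canister: open round opaque white canister, heavy, immovable, 85 mm high, 164 mm across its flange; origin at the centre of its underside, z up. Inside, a flat grey foam pad 127 mm across covers the stock already packed; its top lies 14 to 50 mm above the canister's underside (not known beforehand) and gives 1 mm per 1.5 N, for 6 mm
- canister_mouth (a point): centre of the canister's mouth, level with the top of its rim, 85 mm above its underside. The rim is round, 4 mm thick, its mouth 132 or 143 mm across (it varies); four small sprung snap lugs stand 3 mm into the mouth, 10 mm below the rim
- fuse: loose ceramic fuse, white with steel end caps and a blue band: an upright cylinder 36 mm across, 75 mm high, about 180 g, standing on the bench; origin at its centre (37.5 mm above its foot), z along its axis. Standing on the pad, its top lies 4 to 40 mm above the canister's rim; either lid has room for it
- lid_p_grip (a point): loose round red lid, 120 g, right way up on the bench, 167 mm across, hollow; flat top 71 mm above its lower edge. On top a grip fin, 74 mm long (lid's x), 12 mm thick (y), its top 103 mm above the lower edge. This point: on the lid's axis in the fin, 93 mm above the lower edge; z up. Its twin lid_q looks the same, but the grooves underneath differ by 5.5 mm in radius: one fits the rim, at any yaw
- lid_q_grip (a point): twin of lid_p, same sizes and point. Set centred on the rim (to 2 mm), the fitting lid rests on the snap lugs, this point about 168 mm above the canister's underside; 10 to 15 N straight down on the middle of the fin (top 10 mm above this point) snaps it home, point at 159 mm. The lid that does not fit rides on the rim, point at about 178 mm, and cannot go down
- full_canister: a second canister, already full and closed with its own red lid, immovable, 167 mm across, 169 mm high; not to be used. Origin at the centre of its underside
- tape: roll of tan packing tape lying flat, 100 mm across, 48 mm high; origin at the centre of its underside
- spray: blue and yellow spray can standing, 65 mm across, 170 mm high; origin at the centre of its underside
- wrench: steel wrench lying on the bench, 180 mm long, handle towards its -x; origin on its underside, about mid-length
- driver: screwdriver lying on the bench, 200 mm long, handle towards its -x; origin on its underside, about mid-length
- carton: small brown carton, 110 x 75 x 60 mm high; origin at the centre of its underside
Things that resemble listed ones, but are neither listed nor needed, are in the scene too. Of the things that look like the fuse, take the one that is farthest to the robot's left at the start. Leave any yellow look-alike of the canister alone.

How it is judged:
On the way, in this order (a step that is already met when the one before it is completed fails the run):
1. the fuse, still held, rests upright on the pad in the canister (contact force between fuse and canister above 0.5 N and contact force between the fingers and fuse above 0.5 N and horizontal distance between fuse and canister below 0.05 m and z of fuse in the frame of canister below 0.096 m and angle between fuse's own z axis and vertical below 0.12 rad), for 0.1 s.
2. the fuse stands by itself in the canister, let go (contact force between the fingers and fuse below 0.05 N and contact force between fuse and canister above 0.5 N and linear speed of fuse below 0.02 m/s and horizontal distance between fuse and canister below 0.05 m and z of fuse in the frame of canister below 0.096 m and angle between fuse's own z axis and vertical below 0.12 rad), for 0.2 s.
At the end, for the whole second after the job is handed in: fuse upright (0.12 rad) on the pad, within 50 mm of the canister's axis; one lid home on the rim (gap under 3 mm, tilt under 0.05 rad, centred to 6 mm); the other lid flat on the bench, right way up (0.08 rad), 150 mm or more from the canister's axis (horizontal distance between fuse and canister below 0.05 m and z of fuse in the frame of canister below 0.096 m and angle between fuse's own z axis and vertical below 0.12 rad and linear speed of fuse below 0.02 m/s and ((horizontal distance between lid_p_grip and canister below 0.006 m and z of lid_p_grip in the frame of canister below 0.162 m and angle between lid_p_grip's own z axis and vertical below 0.05 rad and height (world z) of lid_q_grip below 0.098 m and angle between lid_q_grip's own z axis and vertical below 0.08 rad and horizontal distance between lid_q_grip and canister above 0.15 m) or (horizontal distance between lid_q_grip and canister below 0.006 m and z of lid_q_grip in the frame of canister below 0.162 m and angle between lid_q_grip's own z axis and vertical below 0.05 rad and height (world z) of lid_p_grip below 0.098 m and angle between lid_p_grip's own z axis and vertical below 0.08 rad and horizontal distance between lid_p_grip and canister above 0.15 m))); the robot touches nothing.
It fails at once if the fuse is forced against the canister or the pad (over 15 N) (contact force between fuse and canister above 15 N).
It fails at once if the fuse is dropped (moves faster than 0.4 m/s when not held) (contact force between the fingers and fuse below 0.05 N and linear speed of fuse above 0.4 m/s).
It fails at once if a bystander is shifted by more than 30 mm (distance of any of tape, spray, wrench, driver, carton from where it was at the start of the episode above 0.03 m).
It also fails if it takes over 72 s, if anything falls off the work surface, if the arm or the gripper's body presses on something with over 40 N, if the wrist force passes 120 N, or if a joint passes its speed limit or range.

ROBOT

A 6-joint arm with a two-finger parallel gripper is mounted at the origin on the work surface. World frame = base frame: x ahead of the robot, y to its left, z up, the work surface at z = 0. Lengths are in m, angles in rad, forces in N, time in s.
With the tool pointing down it reaches from about 0.3 to 0.75 m from the base axis. Payload 8.5 kg.
Tool frame: the origin (TCP) lies at the very end of the fingers, on their centre line; the grasp point (between the pads) lies bot.pinch_z behind it (bot.pinch_z is the distance from the TCP to the grasp point, in m); z points along the fingers, y is the line along which they close (so a half turn about z gives the same grasp; the last joint's range is limited). The gripper opens to 88 mm and grips with 3 to 60 N. Pads are 18 mm wide; open, the fingers measure 123 mm over their backs; the gripper's body (75 mm by 187 mm) begins 45 mm behind the grasp point.
Start: joints at [0.951, 0.381, 1.297, -0, 1.464, -0.215], TCP at [0.217, 0.506, 0.239] pointing down, gripper open.
Joint ranges: [-3.11, 3.11], [-0.89, 2.33], [0.22, 2.48], [-1.42, 4.56], [0.17, 2.85], [-2.88, 2.88]. Speed limits (rad/s): [2.39, 2.39, 3.14, 3.14, 3.14, 3.14].

INTERFACE

Orientations are given as a 3x3 rotation matrix whose columns are the frame's x, y, z axes.
In Python, from workcell import bot gives the robot as it stands. Calls block until the motion is done:
- bot.move_to(position, orientation): joint-space move of the TCP to a pose.
- bot.line_to(position, rot=None, vel=0.15, guard=None): straight line of the TCP; rot=None keeps the orientation; vel is the mean speed in m/s. With guard (N) it stops when the force on the tool has changed by that much, and returns True; else False.
- bot.move_j(angles): joint-space move.
- bot.command_gripper(opening, newtons=None): finger opening in m; newtons is the grip in N (None keeps the last); returns when the fingers have stopped.
- bot.pause(seconds).
- bot.inverse_kinematics(position, orientation): joint angles nearest the present ones, or None.
- bot.state(): the state.
- bot.capture(name): name is "scene" or "top" or "wrist"; returns (picture, depth): 420x560x3 uint8, red, green, blue; 420x560 float32, m along the optical axis (not along the pixel's ray), 0 where there is no reading.
- bot.camera_model(name): a dict with "camera_matrix" (3x3 intrinsics, pixels), "D" ([k1, k2, p1, p2, k3] as OpenCV has them; the pictures are not rectified), "eye" and "attitude" of the camera in the world. Camera axes: x right, y down, z forward; pixel columns grow to the right and rows downward; lengths in m; the calibration is good to about 2 mm. A picture is of the moment at which its call begins: read the wrist's pose just before it. camera_model takes no time and is no camera call; for the wrist camera it gives the pose at the moment of the call.
A pose or a line that the arm cannot do raises bot.PlanningError and nothing moves.
- bot.sign_off(): hands the job in; it is judged then, once.
Trained networks look in the newest picture that a camera, given by its name, has taken for a name from the list of things; names that differ only in an ending like _2 or _b are one class to them, and where a whole thing is asked for, a point or a joint stands for the part that bears it (a point fixed in the world has none). Each returns a list of dicts, best first, with "score" (0 to 1); they miss things now and then, are a little off and sometimes report something else, mostly with a low value. They report only what shows in the picture. A call takes as long as a camera call. They do not tell look-alikes from the thing itself.
- bot.recognise(camera, name): "rect" ([centre column, centre row, width, height] in pixels, round what is visible of it).
- bot.masks_of(camera, name): "region" (420x560 bool, what is visible of it) and "rect" ([centre column, centre row, width, height] in pixels, round what is visible of it).
- bot.tip_of(camera, name): "location" ([column, row] in pixels: a listed point, or the origin of a listed thing).
The state is a dict: "time_s": time; "q": joint angles; "qd": joint speeds; "effort": joint torques, N m; "position": TCP position; "eef_rot": TCP orientation; "ft_force": force on the tool from outside, world axes, zero at the start; "moment": the same for the moment, N m; "gripper_width": finger opening in m; "gripper_force": force on a finger pad.
Only numpy, scipy, OpenCV 4.12 (cv2) and the standard library are available. Lean on these libraries where they do the work, as an engineer would, in place of code of your own. Each camera call takes 0.05 s, during which the arm holds its last target. There are 200 camera calls.

## Working session

There is one attempt and no reset: what is moved stays moved. The work goes in short steps, each a Python script; the robot and the scene stay as the last script left them, time stands still between calls to the robot, and variables do not carry over. Pictures are saved under pics/ and viewed, at most 10 in all, crops included, and the job is handed in when it is done.

```bash
mkdir -p pics; ls; cat > h.py <<'E'
import numpy as np, cv2
from workcell import bot
def world(cam,uv,depth,m=None):
    m=m or bot.camera_model(cam); K=np.array(m["camera_matrix"],float); D=np.array(m["D"],float)
    uv=np.asarray(uv,float).reshape(-1,1,2)
    n=cv2.undistortPoints(uv,K,D)[:,0]
    d=np.asarray(depth,float).reshape(-1,1)
    pc=np.hstack([n*d,d])
    return pc@np.array(m["attitude"]).T+np.array(m["eye"])
def cloud(cam,depth,mask,m=None):
    r,c=np.nonzero(mask&(depth>0)); return world(cam,np.stack([c,r],1),depth[r,c],m)
def save(n,p): cv2.imwrite("pics/"+n,cv2.cvtColor(p,cv2.COLOR_RGB2BGR))
def down(yaw): # tool y axis at angle yaw+90
    c,s=np.cos(yaw),np.sin(yaw); return np.array([[c,s,0],[s,-c,0],[0,0,-1.]])
E
python3 - <<'E'
from h import *
print(bot.pinch_z)
for cam in ["scene","top"]:
    p,d=bot.capture(cam); save(cam+"0.png",p); np.save(cam+"d.npy",d); np.save(cam+"p.npy",p)
    m=bot.camera_model(cam); print(cam,np.round(m["eye"],3),np.round(m["attitude"],3).tolist())
    for n in ["canister","fuse","lid_p_grip","full_canister","tape","spray","wrench","driver","carton"]:
        for r in bot.masks_of(cam,n):
            if r["score"]<.3: continue
            P=cloud(cam,d,r["region"],m)
            print(n,round(r["score"],2),np.round(r["rect"]).astype(int).tolist(),"med",np.round(np.median(P,0),3),"lo",np.round(np.percentile(P,3,axis=0),3),"hi",np.round(np.percentile(P,97,axis=0),3)) if len(P) else print(n,"nodepth")
E
```

```text
pics
0.0187
scene [ 1.366 -0.248  1.362] [[0.314, 0.779, -0.542], [0.949, -0.268, 0.166], [-0.016, -0.567, -0.824]]
canister 0.83 [301, 247, 59, 52] med [0.609 0.041 0.03 ] lo [ 0.548 -0.031  0.007] hi [0.687 0.105 0.058]
canister 0.75 [275, 186, 52, 47] med [0.374 0.039 0.022] lo [ 0.318 -0.033  0.008] hi [0.461 0.105 0.059]
canister 0.67 [240, 214, 14, 23] med [ 0.459 -0.097  0.055] lo [ 0.399 -0.111 -0.001] hi [ 0.468 -0.072  0.078]
fuse 0.66 [242, 215, 19, 24] med [ 0.461 -0.096  0.056] lo [ 0.435 -0.111 -0.001] hi [ 0.468 -0.079  0.078]
fuse 0.5 [197, 181, 17, 23] med [ 0.297 -0.189  0.053] lo [ 0.271 -0.205  0.001] hi [ 0.306 -0.172  0.078]
lid_p_grip 0.92 [352, 184, 57, 54] med [0.477 0.245 0.067] lo [0.39  0.18  0.005] hi [0.529 0.32  0.098]
full_canister 0.68 [437, 216, 61, 64] med [0.698 0.401 0.132] lo [0.614 0.343 0.016] hi [0.751 0.483 0.164]
tape 0.81 [211, 320, 32, 40] med [ 0.749 -0.256  0.045] lo [ 0.698 -0.301  0.006] hi [ 0.791 -0.211  0.053]
spray 0.94 [122, 295, 38, 51] med [ 0.659 -0.458  0.132] lo [ 0.616 -0.488  0.009] hi [ 0.67  -0.432  0.174]
wrench 0.66 [10
[... 864 characters left out ...]
] med [0.654 0.407 0.134] lo [0.589 0.342 0.01 ] hi [0.736 0.487 0.165]
tape 0.63 [363, 146, 36, 37] med [ 0.735 -0.259  0.043] lo [ 0.691 -0.302  0.004] hi [ 0.783 -0.209  0.051]
spray 0.83 [437, 173, 43, 35] med [ 0.623 -0.448  0.148] lo [ 0.602 -0.484  0.016] hi [ 0.659 -0.431  0.173]
spray 0.33 [111, 224, 16, 35] med [0.475 0.507 0.022] lo [0.431 0.492 0.006] hi [0.517 0.525 0.028]
wrench 0.63 [442, 256, 45, 43] med [ 0.394 -0.498  0.006] lo [ 0.339 -0.561 -0.002] hi [ 0.456 -0.442  0.012]
driver 0.58 [112, 224, 22, 36] med [0.478 0.507 0.022] lo [0.431 0.491 0.   ] hi [0.521 0.528 0.028]
carton 0.93 [186, 149, 28, 39] med [0.711 0.283 0.058] lo [0.662 0.249 0.009] hi [0.77  0.322 0.064]
```

```bash
python3 - <<'E'
import cv2
a=cv2.imread("pics/top0.png"); cv2.imwrite("pics/topc.png",cv2.resize(a[110:350,80:480],None,fx=2,fy=2,interpolation=cv2.INTER_CUBIC))
a=cv2.imread("pics/scene0.png"); cv2.imwrite("pics/scenec.png",cv2.resize(a[120:360,70:470],None,fx=2,fy=2,interpolation=cv2.INTER_CUBIC))
E
```

```text
(no output)
```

View pics/topc.png

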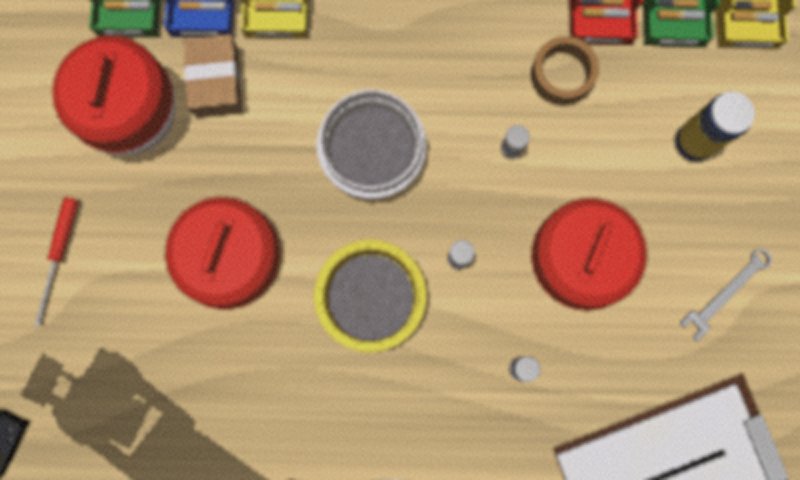

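View pics/scenec.png

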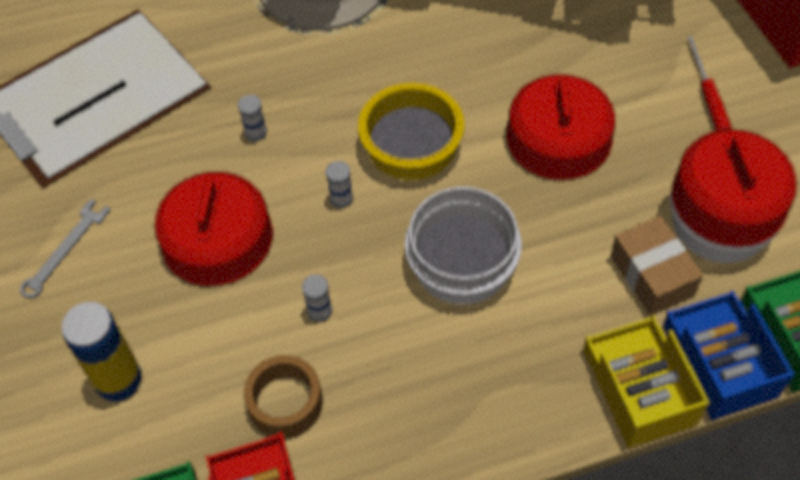

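Fuse look-alikes in the top picture: (337,180) y≈-0.175, (310,237) y≈-0.097 and (342,294) y≈-0.184. The leftmost is (310,237) at about (0.46,-0.10). The white canister is at (266,184), and the yellow one at (266,258) is left alone. The loose lids are at (191,237) and (374,237). Next I go above the fuse for a close check.

```bash
cat >> h.py <<'E'
def yaw_ok(pos,yaw):
    best=None
    for y in (yaw,yaw+np.pi):
        q=bot.inverse_kinematics(pos,down(y))
        if q is not None and (best is None or abs(q[5])<abs(best[0])): best=(q[5],y)
    return best[1]
E
python3 - <<'E'
from h import *
pt=np.load("topp.npy").astype(int); d=np.load("topd.npy")
red=((pt[...,0]>120)&(pt[...,1]<70)&(pt[...,2]<70)).astype(np.uint8)
n,l,s,c=cv2.connectedComponentsWithStats(red)
for i in range(1,n):
    if s[i,4]>1000:
        P=cloud("top",d,l==i); P=P[(P[:,2]>.06)&(P[:,2]<.08)]
        if len(P): print("lid",c[i],(P.min(0)+P.max(0))/2,np.median(P,0))
tgt=np.array([.459,-.097,.30]); y=yaw_ok(tgt,np.radians(118)); print(y)
bot.move_to([.40,.1,.30],down(y)); 
bot.move_to(tgt,down(y))
m=bot.camera_model("wrist"); p,dw=bot.capture("wrist"); save("w_fuse.png",p)
print(np.round(m["eye"],3),np.round(m["attitude"],2).tolist(),bot.state()["time_s"])
for r in bot.masks_of("wrist","fuse"):
    P=cloud("wrist",dw,r["region"],m); T=P[P[:,2]>.068]
    print(r["score"],r["rect"],len(T),np.median(T,0),(T.min(0)+T.max(0))/2,T.max(0)-T.min(0))
E
```

```text
lid [189.50313152 234.54749478] [0.44442915 0.25604536 0.06986998] [0.44839521 0.25615178 0.06949633]
lid [375.23346649 236.08477585] [ 0.45129926 -0.28557838  0.06990834] [ 0.44967104 -0.28122379  0.07022162]
2.059488517353309
[ 0.426 -0.036  0.447] [[0.88, 0.45, 0.12], [0.47, -0.85, -0.23], [-0.0, 0.26, -0.97]] 3.5333
0.91 [358.8, 286.7, 39.7, 43.4] 388 [ 0.61446675 -0.16917428  0.07519025] [ 0.56826084 -0.13470513  0.19047592] [0.13619359 0.10471119 0.24474236]
0.62 [272.3, 175.9, 34.4, 35.7] 764 [ 0.44706812 -0.09239812  0.07554628] [ 0.44731354 -0.09269123  0.07343808] [0.0338666  0.03423357 0.00870564]
0.16 [219.9, 297.2, 103.9, 124.3] 3523 [ 0.45700041 -0.25242282  0.07166698] [ 0.46333736 -0.21442716  0.22514654] [0.11699156 0.28109846 0.31428532]
```

View pics/w_fuse.png

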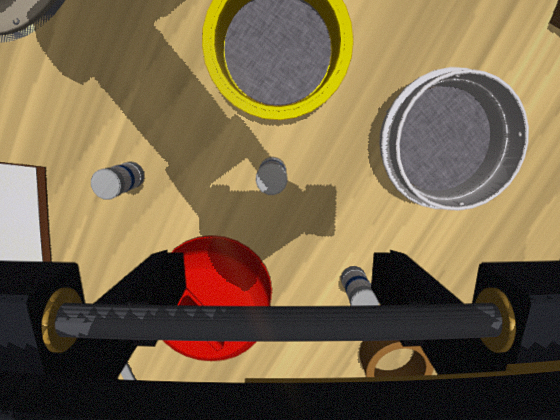

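The wrist view shows the chosen fuse at (272,176), between the yellow canister and the right lid, and the white canister's rim at about (455,138). I'll fit the rim and pad, then grasp the fuse.

```bash
cat >> h.py <<'E'
from scipy.optimize import least_squares
def circ(P):
    f=lambda v:np.hypot(P[:,0]-v[0],P[:,1]-v[1])-v[2]
    return least_squares(f,[*P[:,:2].mean(0),.07],loss="soft_l1",f_scale=.002).x
def can(d,m,c0):
    P=cloud("wrist",d,d>0,m); r=np.hypot(P[:,0]-c0[0],P[:,1]-c0[1])
    R=P[(r<.1)&(P[:,2]>.08)&(P[:,2]<.092)]; v=circ(R); rr=np.hypot(R[:,0]-v[0],R[:,1]-v[1])
    pad=P[(np.hypot(P[:,0]-v[0],P[:,1]-v[1])<.05)]
    return v,np.percentile(rr,[2,10,50,90,98]),len(R),np.median(pad[:,2])
E
python3 - <<'E'
from h import *
m=bot.camera_model("wrist"); p,d=bot.capture("wrist"); print(can(d,m,(.612,.04)))
R=bot.state()["eef_rot"]
f=[.4473,-.0925]
bot.line_to([*f,.13],vel=.2); 
m=bot.camera_model("wrist"); p,d=bot.capture("wrist"); save("w2.png",p)
P=cloud("wrist",d,d>0,m); P=P[(np.hypot(P[:,0]-f[0],P[:,1]-f[1])<.03)&(P[:,2]>.07)&(P[:,2]<.08)]; print(len(P),P.min(0),P.max(0),circ(P))
bot.line_to([*f,.042],vel=.08,guard=8)
bot.command_gripper(.0,15)
s=bot.state(); print(s["position"],s["gripper_width"],s["gripper_force"],s["ft_force"],s["time_s"])
E
```

```text
(array([0.60929807, 0.04114644, 0.07289258]), array([0.07058348, 0.07129815, 0.07280196, 0.0746353 , 0.07554875]), 2055, np.float64(0.03003978735747087))
2414 [ 0.42983149 -0.11103101  0.07015765] [ 0.46526376 -0.075604    0.07848967] [ 0.44702153 -0.09261302  0.01246868]
[ 0.44735217 -0.09249277  0.04199165] 0.035733831918947266 14.977178159169853 [ 0.32703173  0.85631207 -0.15027725] 6.775
```

```bash
python3 - <<'E'
from h import *
c=[.6093,.0411]; s=bot.state(); p0=s["position"]
bot.line_to([p0[0],p0[1],.19],vel=.15)
bot.line_to([*c,.19],vel=.15)
m=bot.camera_model("wrist"); p,d=bot.capture("wrist"); save("w3.png",p)
try: print(can(d,m,c))
except Exception as e: print(e)
bot.line_to([*c,.088],vel=.08)
bot.pause(.3); f0=bot.state()["ft_force"]
hit=bot.line_to([*c,.060],vel=.012,guard=2.5)
bot.pause(.3); s=bot.state(); print(hit,s["position"],s["ft_force"]-f0,s["gripper_width"],s["gripper_force"],s["time_s"])
E
```

```text
(array([0.61020648, 0.04190751, 0.07253046]), array([0.07061409, 0.07097589, 0.07241854, 0.07438627, 0.07503548]), 2624, np.float64(0.27605554048495407))
True [0.60922009 0.04113989 0.06889688] [1.32557839 0.48762338 3.87808488] 0.03565380018355583 14.985972137656063 13.0083
```

The foot is settled on the pad with about 4 N at the expected height, so I release, retreat and look.

```bash
python3 - <<'E'
from h import *
bot.command_gripper(.052); bot.pause(.4)
s=bot.state(); p=s["position"]; print(s["gripper_width"],s["gripper_force"])
bot.line_to([p[0],p[1],.16],vel=.1); bot.line_to([p[0],p[1],.30],vel=.25)
bot.line_to([p[0]-.02,p[1]-.08,.33],vel=.25)
m=bot.camera_model("wrist"); im,d=bot.capture("wrist"); save("w4.png",im); print(can(d,m,p[:2]))
P=cloud("wrist",d,d>0,m); T=P[(np.hypot(P[:,0]-p[0],P[:,1]-p[1])<.05)&(P[:,2]>.095)&(P[:,2]<.115)]; print(len(T),(T.min(0)+T.max(0))/2,T.max(0)-T.min(0))
# go look at right lid
t=[.45,-.285,.30]; y=yaw_ok(t,np.radians(118)); bot.command_gripper(.05); bot.move_to(t,down(y))
m=bot.camera_model("wrist"); im,d=bot.capture("wrist"); save("w5.png",im)
P=cloud("wrist",d,d>0,m); q=np.hypot(P[:,0]-.45,P[:,1]+.285)<.1
T=P[q&(P[:,2]>.066)&(P[:,2]<.075)]; F=P[q&(P[:,2]>.095)&(P[:,2]<.11)]
print("top",(T.min(0)+T.max(0))/2,T.max(0)-T.min(0)); 
r=cv2.minAreaRect((F[:,:2]*1000).astype(np.float32)); print("fin",len(F),r,np.median(F,0)); print(bot.tip_of("wrist","lid_p_grip"))
print(bot.state()["time_s"])
E
```

```text
0.0517965415196896 0.0
(array([0.6100908 , 0.04169831, 0.07258515]), array([0.07061692, 0.0710461 , 0.07250773, 0.07440077, 0.07513847]), 1725, np.float64(0.4164426044628344))
900 [0.60871812 0.03958914 0.10152945] [0.03572295 0.03611281 0.01164064]
top [ 0.45315481 -0.28583042  0.07050062] [0.14509808 0.14395863 0.00899234]
fin 810 ((453.7159729003906, -286.006591796875), (12.201114654541016, 73.48808288574219), 67.3840103149414) [ 0.45234977 -0.2849058   0.10292358]
[]
17.6167
```

```bash
python3 - <<'E'
import cv2,numpy as np
a=cv2.imread("pics/w4.png");b=cv2.imread("pics/w5.png"); cv2.imwrite("pics/w45.png",cv2.resize(np.hstack([a,b]),(800,300),interpolation=cv2.INTER_AREA))
E
```

```text
(no output)
```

View pics/w45.png

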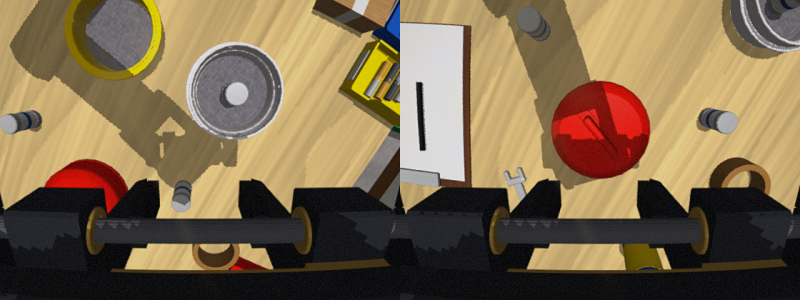

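The left half shows the fuse standing centred in the canister at (236,93). The right half shows the lid at (600,130) with its fin lit at (600,137). I'll try this right lid first.

```bash
cat >> h.py <<'E'
C=np.array([.6101,.0417])
def grab(x,y,finang):
    t=[x,y,.16]; yw=yaw_ok(t,finang)
    bot.command_gripper(.06); bot.move_to(t,down(yw))
    h=bot.line_to([x,y,.0755],vel=.1,guard=8); print("contact",h)
    bot.command_gripper(0,35); s=bot.state(); print("grip",s["gripper_width"],s["gripper_force"],s["position"],s["time_s"])
    bot.line_to([x,y,.24],vel=.15)
def fit():
    bot.line_to([*C,.24],vel=.18); bot.line_to([*C,.17],vel=.1); bot.pause(.3); f0=bot.state()["ft_force"]
    h=bot.line_to([*C,.145],vel=.015,guard=4); s=bot.state()
    print("fit",h,s["position"],s["ft_force"]-f0,s["gripper_width"],s["time_s"])
E
python3 - <<'E'
from h import *
grab(.4535,-.2859,np.radians(157.4)); 
m=bot.camera_model("wrist"); im,d=bot.capture("wrist"); save("w6.png",im)
fit()
E
```

```text
contact False
grip 0.011715786860124857 34.998436253517866 [ 0.4534729  -0.28588365  0.07546678] 21.8583
fit True [0.61013159 0.04183813 0.14891899] [1.23848259 0.03928619 4.23188611] 0.011595685262344982 27.7333
```

It stopped with the grip point at about 166 mm. That is the fitting lid resting on the lugs (the wrong lid would read 178), so I release it and press it home.

```bash
python3 - <<'E'
from h import *
bot.command_gripper(.05); p=bot.state()["position"]
bot.line_to([p[0],p[1],.215],vel=.12); bot.command_gripper(0,20)
# fin top rests at ~.178; home .169
bot.line_to([p[0],p[1],.185],vel=.05); bot.pause(.3); f0=bot.state()["ft_force"]
for k in range(1):
    h=bot.line_to([p[0],p[1],.164],vel=.012,guard=22); s=bot.state(); print(h,s["position"],s["ft_force"]-f0)
bot.line_to([p[0],p[1],.25],vel=.15)
bot.line_to([p[0]-.03,p[1]-.08,.36],vel=.2)
m=bot.camera_model("wrist"); im,d=bot.capture("wrist"); save("w7.png",im)
P=cloud("wrist",d,d>0,m); q=np.hypot(*(P[:,:2]-C).T)<.1
T=P[q&(P[:,2]>.125)&(P[:,2]<.15)]; F=P[q&(P[:,2]>.16)&(P[:,2]<.18)]
print("top",np.median(T,0),(T.min(0)+T.max(0))/2); print("fin",np.median(F,0),cv2.minAreaRect((F[:,:2]*1000).astype(np.float32)))
A=np.c_[T[:,:2],np.ones(len(T))]; print("tilt",np.linalg.lstsq(A,T[:,2],rcond=None)[0][:2]); print(bot.state()["time_s"])
E
```

```text
True [0.60987725 0.04185423 0.16944965] [-0.37832427 -0.05379013  3.96471897]
top [0.61546612 0.03201945 0.13735743] [0.61086659 0.04061382 0.13749993]
fin [0.61226792 0.03956297 0.16896063] ((611.4185791015625, 41.29109191894531), (12.805917739868164, 72.34600067138672), 66.52677154541016)
tilt [-0.00513817  0.01050885]
33.9417
```

View pics/w7.png

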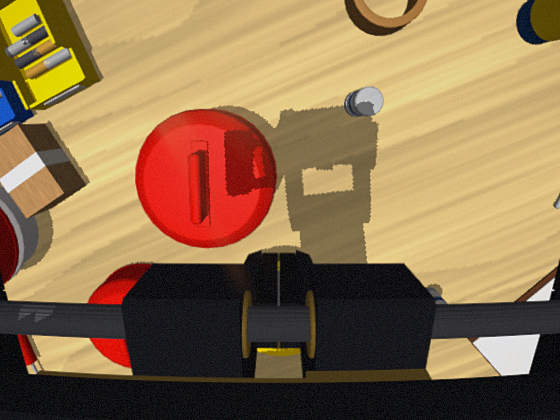

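The lid sits flat and centred on the canister at (205,178). Its fin top is at 169 mm, so it is home, and the other lid is untouched. I'm handing in.

```bash
python3 -c "
from h import *
print(bot.sign_off())"
```

```text
the job is handed in; nothing more can be done
None
```

I handed the job in at about 34 s. The fuse stands upright on the pad, the lid from the robot's right is snapped home on the white canister, and the other lid was never touched and lies where it was. The sign-off gave no verdict.

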